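# Pack the last slide box and stack the second tote over it

## Task

Pack up the slides after class. Stand the last slide box flat in the middle gap between the two boxes in the tote on the bench, set down and not dropped. Then take the empty tote off the sloping stand and stack it squarely and level on the first one, with its yellow end over the other tote's blue end, so that it stands on the ledges instead of nesting down onto the boxes; put it down without dropping it, and leave the bottom tote and everything else on the bench where they are.

Things in the scene. Friction and masses are not known exactly. Their poses are not given: they have to be found in the camera images.
- bottom_tote: Open blue plastic stack-nest tote, yellow at one end, level on the bench at any yaw, two slide boxes in it, loose, 0.2 kg empty. At the rim 200 (x) x 170 (y), height 85 mm (z); foot 162 x 132; floor 3 thick. Origin: centre of its underside, z to the open top, +x to the yellow end. top_tote is identical. A like tote stacked on it has its underside 72 mm above this origin, 9 mm play all round.
- top_tote: Empty tote like bottom_tote (same size and frame), loose on the stand's tray and tilted with it by 28 degrees; +y runs down the slope, x level across it. The upright rim band all round is 10 mm thick and 18 deep, top at z = 85 mm; at the middle of each long side (x = 0, y = 80 or -80 mm) it is 28 deep for 70 mm, the hand grip by which to hold it. Held by one side it may sag a few degrees.
- bottom_yellow (a point): Middle of the rim's top at bottom_tote's yellow end (x = 95, z = 85 mm in the tote's frame).
- top_yellow (a point): Middle of the rim's top at top_tote's yellow end (x = 95, z = 85 mm in the tote's frame).
- ledge (a point): Top of one of bottom_tote's four ledges (x = 26, y = 60, z = 72 mm in its frame), 13 mm below the rim; the others: (26, -60), (-58, 60), (-58, -60). Each caps a hollow pillar 26 mm wide inside the long walls, standing in to 48 mm (floor) to 55 mm (top) from the middle line, a groove from outside. Facing the same way, a second tote's grooves pass the ledges and it sinks onto the boxes.
- slide_box: The slide box to pack, alone on the bench beyond the totes: white box, green lid, 36 (x) x 82 (y) x 42 mm (z), 0.12 kg, loose; origin at the centre of its underside, z up. Best gripped across the 36 mm.
- box_a: Slide box already in bottom_tote near its blue end, about 61 mm from its middle, long side across the tote: white box, green lid, 36 (x) x 82 (y) x 42 mm (z), 0.12 kg, loose; origin at the centre of its underside, z up. 
- box_b: Slide box already in bottom_tote near its yellow end, about 61 mm from its middle, long side across the tote: white box, green lid, 36 (x) x 82 (y) x 42 mm (z), 0.12 kg, loose; origin at the centre of its underside, z up. The gap between the two is about 86 mm wide along the tote; the third goes there the same way round.
- stand: Grey sheet-metal angled bin stand on dark tube legs, fixed; 200 wide (y), 150 mm deep (x). Origin on the bench under its middle; faces -x (roughly to the robot). Its tray slopes at 28 degrees, rising towards +x from 34 mm over the bench at the front to 104 mm at the back; a lip 10 mm high along the front edge only.
- wash_bottle: White wash bottle with red spout, 68 mm across, 190 mm high, loose; leave alone. Origin under its middle.
- stain_bottle: Amber bottle with black cap, 44 mm across, 85 mm high, loose; leave alone. Origin under its middle.
- oil_bottle: Small amber bottle with white cap, 32 mm across, 65 mm high, loose; leave alone. Origin under its middle.
- beaker: Glass beaker, 68 mm across, 85 mm high, loose; leave alone. Origin under its middle.
- petri_dish: Closed clear petri dish with amber agar, 95 mm across, 17 mm high, loose; leave alone. Origin under its middle.
- pipette_bulb: Red rubber pipette bulb standing on its flat end, 56 mm across, 75 mm high, loose; leave alone. Origin under its middle.

How it is judged:
By the outcome, as a careful person would: the job done as asked, in the order asked, and still so for the second after the job is handed in, with the robot touching nothing.
It also fails if it takes over 58 s, if anything falls off the work surface, if the arm or the gripper's body presses on something with over 40 N, if the wrist force passes 120 N, or if a joint passes its speed limit or range.

## Robot

A 7-joint arm with a two-finger parallel gripper is mounted at the origin on the work surface. World frame = base frame: x ahead of the robot, y to its left, z up, the work surface at z = 0. Lengths are in m, angles in rad, forces in N, time in s.
With the tool pointing down it reaches from about 0.4 to 0.85 m from the base axis. Payload 10.4 kg.
Tool frame: the origin (TCP) lies midway between the tips of the shut fingers; the grasp point (between the pads) lies 19 mm behind it; z points along the fingers, y is the line along which they close (so a half turn about z gives the same grasp; the last joint's range is limited). The gripper opens to 87 mm and grips with 3 to 60 N. Pads are 19 mm wide; open, the fingers measure 117 mm over their backs; the gripper's body (75 mm by 190 mm) begins 51 mm behind the grasp point.
Start: joints at [1.148, 0.332, -0.065, 1.46, 0.022, 1.35, -0.088], TCP at [0.243, -0.576, 0.223] pointing down, gripper open.
Joint ranges: [-2.6, 2.6], [-0.5, 2.12], [-1.47, 1.34], [0.16, 2.42], [-1.27, 4.41], [0.06, 2.06], [-2.6, 2.6]. Speed limits (rad/s): [2.22, 2.22, 2.79, 2.79, 3.14, 3.14, 3.14].

## Interface

Orientations are given as a unit quaternion [x, y, z, w].
In Python, from bench import sensors, eyes, order gives the robot as it stands.
- The arm moves only by the tool arm_command, never from a script. Its argument "steps" is a list of rows, each an object with "rot": the turn, a rotation vector about the world's x, y, z in degrees, a list of three; "slide": the shift along the world's x, y, z in m, a list of three; "grip": the opening, from 0 (shut) to 1 (fully open). A call has exactly 8 rows; each row shifts and turns the commanded pose from where the row before left it; what a row does not reach is not made up. A row lasts 1/8 s, in which the tool goes at most 62.5 mm and 10.7 degrees, less where a joint would pass 70% of its speed; a pose out of reach is approached as far as the arm can. A call with a gripper value outside its range is refused whole. The fingers move at their own pace and stop on an object; "newtons" is the grip in N (left out, the last holds). Time passes only in rows, so rows that do not move let the fingers close, or fill a call up. It gives the time, the measured TCP pose, the force, the opening and the grip force at its end, in the units of the state.
- sensors.read_state(): the state, without advancing time (a new reading comes with each control period).
- eyes.camera(name): name is "scene" or "top"; returns a dict with "pixels" (400x640x3 uint8, red, green, blue), "intrinsics" (3x3 intrinsics, pixels), "k1" (the pictures are not rectified: a ray, as slopes to the right and down, at radius r is drawn at 1 + k1 r^2 times it, then the intrinsics apply), "pose" (4x4, takes a point from camera to world coordinates). Camera axes: x right, y down, z forward; pixel columns grow to the right and rows downward; lengths in m; the calibration is good to about 2 mm. A picture is of the moment at which its call begins. There is no depth.
- order.close_job(): hands the job in; it is judged then, once.
Trained networks look in a picture, given as the dict that the camera call returned (one of the last four; its "shot" number tells which), for a name from the list of things; names that differ only in an ending like _2 or _b are one class to them, and where a whole thing is asked for, a point or a joint stands for the part that bears it (a point fixed in the world has none). Each returns a list of dicts, best first, with "conf" (0 to 1); they miss things now and then, are a little off and sometimes report something else, mostly with a low value. They report only what shows in the picture. A call takes as long as a camera call.
- eyes.look_for(name, picture): "bbox" ([left, top, right, bottom] in pixels, round what is visible of it).
The state is a dict: "time": time; "joint_positions": joint angles; "joint_vel": joint speeds; "joint_torque": joint torques, N m; "ee_pos": TCP position; "eef_rot": TCP orientation; "ft_force": force on the tool from outside, world axes, zero at the start; "torque": the same for the moment, N m; "width": finger opening in m; "grip_force": force on a finger pad.
Only numpy, scipy, OpenCV 4.12 (cv2) and the standard library are available. Lean on these libraries where they do the work, as an engineer would, in place of code of your own. Each camera call takes 0.05 s, during which the arm holds its last target. There are 200 camera calls.

## Working session

There is one attempt and no reset: what is moved stays moved. The work goes in short steps, Python scripts to look and compute and a tool call to move; the robot and the scene stay as the last step left them, time stands still between calls to the robot, and variables do not carry over. Pictures are saved under pics/ and viewed, at most 10 in all, crops included, and the job is handed in when it is done.

Besides the shell and the picture viewer there is one more tool, called after "Emit:" by a JSON object that holds its "name" and its "arguments". arm_command: Moves the arm, as the interface text tells. Its arguments: {"type":"object","properties":{"steps":{"type":"array","items":{"type":"object","properties":{"rot":{"type":"array","items":{"type":"number"}},"slide":{"type":"array","items":{"type":"number"}},"grip":{"type":"number"}}}},"newtons":{"type":"number"}},"required":["steps"]}

```bash
ls; mkdir -p pics; cat > h.py <<'E'
import numpy as np, cv2
from bench import sensors, eyes, order
def snap(cam,fn=None):
    p=eyes.camera(cam)
    if fn: cv2.imwrite('pics/'+fn,p['pixels'][:,:,::-1])
    return p
def ray(p,u,v):
    K=np.array(p['intrinsics']);d=np.array([(u-K[0,2])/K[0,0],(v-K[1,2])/K[1,1]])
    s=d.copy()
    for _ in range(20): s=d/(1+p['k1']*(s@s))
    T=np.array(p['pose']);return T[:3,3],T[:3,:3]@np.r_[s,1]
def at(p,u,v,z):
    o,d=ray(p,u,v);return o+d*(z-o[2])/d[2]
def proj(p,X):
    T=np.array(p['pose']);K=np.array(p['intrinsics']);c=(np.atleast_2d(X)-T[:3,3])@T[:3,:3]
    s=c[:,:2]/c[:,2:];s=s*(1+p['k1']*(s**2).sum(1,keepdims=True))
    return s*[K[0,0],K[1,1]]+[K[0,2],K[1,2]]
E
python3 - <<'E'
from h import *
for c in('top','scene'):
    p=snap(c,c+'0.png')
    print(c,np.round(np.array(p['pose']),3).tolist(),np.array(p['intrinsics']).tolist(),p['k1'])
    for n in ['bottom_tote','slide_box','stand','wash_bottle','stain_bottle','oil_bottle','beaker','petri_dish','pipette_bulb']:
        print(n,[(np.round(d['bbox']).tolist(),round(d['conf'],2)) for d in eyes.look_for(n,p)[:4]])
s=sensors.read_state();print(s)
E
```

```text
pics
top [[-0.01, -0.994, 0.105, 0.381], [-1.0, 0.012, 0.014, -0.014], [-0.015, -0.105, -0.994, 1.313], [0.0, 0.0, 0.0, 1.0]] [[388.9399235769745, 0.0, 316.66749610346636], [0.0, 388.9399235769745, 198.57894182810375], [0.0, 0.0, 1.0]] -0.011510347942984778
bottom_tote []
slide_box [([299.0, 147.0, 321.0, 162.0], 0.66)]
stand [([369.0, 172.0, 445.0, 218.0], 0.55)]
wash_bottle [([157.0, 166.0, 190.0, 190.0], 0.62)]
stain_bottle [([158.0, 165.0, 191.0, 188.0], 0.65), ([451.0, 152.0, 471.0, 165.0], 0.61), ([198.0, 178.0, 267.0, 238.0], 0.35)]
oil_bottle [([458.0, 228.0, 491.0, 261.0], 0.69)]
beaker [([466.0, 186.0, 492.0, 205.0], 0.69)]
petri_dish [([459.0, 229.0, 493.0, 259.0], 0.86), ([210.0, 196.0, 226.0, 225.0], 0.19)]
pipette_bulb [([163.0, 248.0, 179.0, 264.0], 0.65)]
scene [[0.374, 0.732, -0.57, 1.308], [0.927, -0.289, 0.238, -0.327], [0.01, -0.617, -0.787, 1.181], [0.0, 0.0, 0.0, 1.0]] [[428.8698555730728, 0.0, 321.9180535636361], [0.0, 428.8698555730728, 195.93904442267353], [0.0, 0.0, 1.0]] -0.0866657560223591
bottom_tote [([354.0, 144.0, 431.0, 206.0], 0.95)]
slide_box [([330
[... 575 characters left out ...]
0359,  0.33219423, -0.06469035,  1.46009484,  0.02161179,
        1.34989096, -0.08849005]), 'joint_vel': array([-1.07521467e-05,  3.77123017e-04,  1.73025145e-03, -5.14053002e-04,
        1.39594228e-03, -1.38789570e-03, -3.71227535e-04]), 'joint_torque': array([ 1.35726783e-03, -6.23055696e+01,  2.57952895e-02, -3.90123940e+01,
       -6.08756114e-02,  3.17758648e-02, -1.03740538e-05]), 'ee_pos': array([ 0.24328628, -0.57573583,  0.22258158]), 'eef_rot': array([9.80086509e-01, 1.98570973e-01, 1.36143268e-05, 5.20336287e-05]), 'ft_force': array([-0.18777054, -0.29118666,  0.02760004]), 'torque': array([-0.06315938, -0.02777999,  0.05237199]), 'grip_force': 0.0, 'width': 0.08697409968812513}
```

```bash
python3 - <<'E'
import cv2
a=cv2.imread('pics/top0.png')[125:285,140:510];b=cv2.imread('pics/scene0.png')[115:315,140:490]
cv2.imwrite('pics/ca.png',cv2.resize(a,None,fx=2.15,fy=2.15,interpolation=cv2.INTER_CUBIC))
cv2.imwrite('pics/cb.png',cv2.resize(b,None,fx=2.25,fy=2.25,interpolation=cv2.INTER_CUBIC))
E
```

```text
(no output)
```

View pics/ca.png

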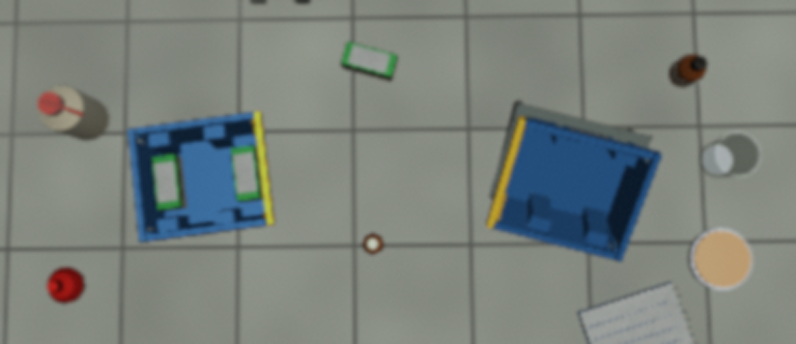

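View pics/cb.png

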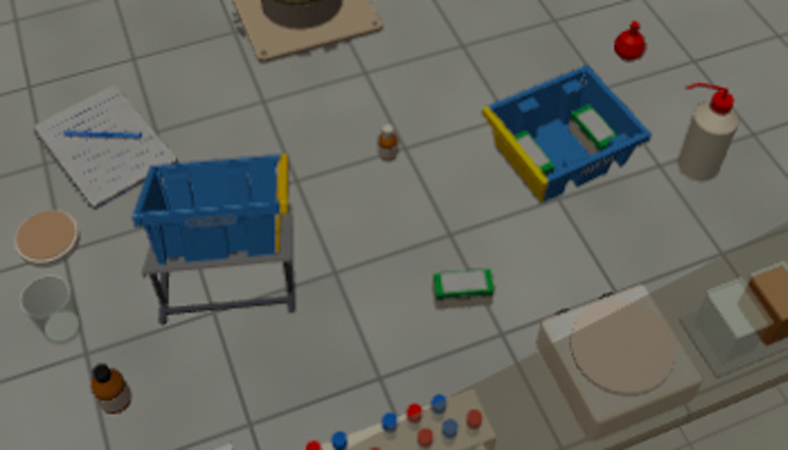

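The top view shows the bottom tote left, with its yellow end toward −y; the tilted tote right (around crop 575,180), with its yellow end toward +y; and the slide box at crop (370,60). The scene view agrees. The top tote already faces nearly the right way. Next I fit poses by silhouette.

```bash
cat >> h.py <<'E'
from scipy.spatial.transform import Rotation as R
from scipy.optimize import minimize
def bx(hx,hy,z): return [[a*hx,b*hy,z] for a in(-1,1) for b in(-1,1)]
TOTE=np.array(bx(.1,.085,.085)+bx(.1,.085,.067)+bx(.081,.066,0))
def cmask(p,kind,box):
    h=cv2.cvtColor(p['pixels'],cv2.COLOR_RGB2HSV);H,S,V=[h[...,i].astype(int) for i in range(3)]
    if kind=='tote': m=((H>98)&(H<125)&(S>110)&(V>25))|((H>18)&(H<32)&(S>130)&(V>80))
    else: m=(H>45)&(H<80)&(S>110)&(V>50)
    o=np.zeros(m.shape,np.uint8);l,t,r,b=box;o[t:b,l:r]=m[t:b,l:r]
    n,lab,st,_=cv2.connectedComponentsWithStats(o,connectivity=8)
    k=[i for i in range(1,n) if st[i,4]>12]
    pts=np.argwhere(np.isin(lab,k))[:,::-1]
    return hull_im(pts.astype(float),grow=.5)
def hull_im(pts,grow=0):
    if grow: pts=np.vstack([pts+[a,b] for a in(-grow,grow) for b in(-grow,grow)])
    hu=cv2.convexHull(((pts+.5)*4).astype(np.float32))
    im=np.zeros((1600,2560),np.uint8)
    cv2.fillConvexPoly(im,np.round(hu*16).astype(np.int32),1,shift=4);return im
def pose(q,tilt=0): return R.from_euler('z',q[3],degrees=True)*R.from_euler('x',-tilt,degrees=True)
def fit(views,model,q0,tilt=0,free=(0,1,3)):
    free=list(free)
    def f(d):
        q=np.array(q0,float);q[free]+=d*np.where(np.array(free)==3,1000,1);r=pose(q,tilt);e=0
        for p,m in views:
            k=hull_im(proj(p,r.apply(model)+q[:3]));e+=(k^m).sum()/m.sum()
        return e
    best=minimize(f,np.zeros(len(free)),method='Nelder-Mead',options=dict(initial_simplex=np.vstack([np.zeros(len(free)),np.eye(len(free))*.012]),xatol=1e-4,maxiter=150))
    q=np.array(q0,float);q[free]+=best.x*np.where(np.array(free)==3,1000,1);return q,best.fun
E
cat > m.py <<'E'
from h import *
t=snap('top');s=snap('scene')
# bottom tote: x axis toward -y => yaw about -85
c=at(t,233,207,.06);bt=[(t,cmask(t,'tote',(190,168,275,245))),(s,cmask(s,'tote',(345,138,437,210)))]
for v in (bt,bt[:1],bt[1:]): print('bottom',np.round(fit(v,TOTE,[c[0],c[1],0,-83])[0],4),round(fit(v,TOTE,[c[0],c[1],0,-83])[1],3))
c=at(t,407,210,.1);tt=[(t,cmask(t,'tote',(355,165,455,255))),(s,cmask(s,'tote',(190,175,280,240)))]
# tilt: +y down slope
for v in (tt,): print('top',*fit(v,TOTE,[c[0],c[1],.09,75],28,(0,1,2,3)))
LID=np.array(bx(.018,.041,.042)+bx(.018,.041,.032))
c=at(t,312,153,.042);sb=[(t,cmask(t,'g',(292,140,330,168))),(s,cmask(s,'g',(322,225,370,258)))]
for v in (sb,sb[:1],sb[1:]): print('box',*fit(v,LID,[c[0],c[1],0,80]))
E
python3 m.py
```

```text
bottom [  0.4888   0.2715   0.     -83.1417] 0.034
bottom [  0.489    0.2711   0.     -82.9572] 0.009
bottom [  0.4876   0.2727   0.     -83.1209] 0.013
top [ 4.92995875e-01 -2.73253147e-01  7.11344664e-02  7.50902116e+01] 0.21427507055626827
box [6.70511528e-01 2.01642408e-02 0.00000000e+00 1.64217664e+02] 0.17905288509540596
box [6.69929336e-01 1.97856792e-02 0.00000000e+00 1.63591018e+02] 0.04962268465584267
box [6.72507072e-01 2.04029168e-02 0.00000000e+00 1.64872497e+02] 0.08450704225352113
```

```bash
cat > m2.py <<'E'
from h import *
t=snap('top');s=snap('scene')
for p,b in((t,(355,165,455,255)),(s,(190,175,280,240))):
    h=cv2.cvtColor(p['pixels'],cv2.COLOR_RGB2HSV)
    l,tt,r,bb=b; m=cmask(p,'tote',b)
    q=np.array([.493,-.2733,.0711,75.09]);k=hull_im(proj(p,pose(q,28).apply(TOTE)+q[:3]))
    im=cv2.resize(p['pixels'][:,:,::-1],None,fx=4,fy=4)
    for a,c in((m,(0,255,0)),(k,(0,0,255))):
        cv2.drawContours(im,cv2.findContours(a,0,2)[0],-1,c,1)
    cv2.imwrite('pics/o%d.png'%l,im[tt*4:bb*4,l*4:r*4])
a=cv2.imread('pics/o355.png');b=cv2.imread('pics/o190.png');W=max(a.shape[1],b.shape[1])
pad=lambda x:cv2.copyMakeBorder(x,0,0,0,W-x.shape[1],0)
im=np.vstack([pad(a),pad(b)])
cv2.imwrite('pics/ov.png',cv2.resize(im,None,fx=.96,fy=.96))
E
python3 m2.py
```

```text
(no output)
```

View pics/ov.png

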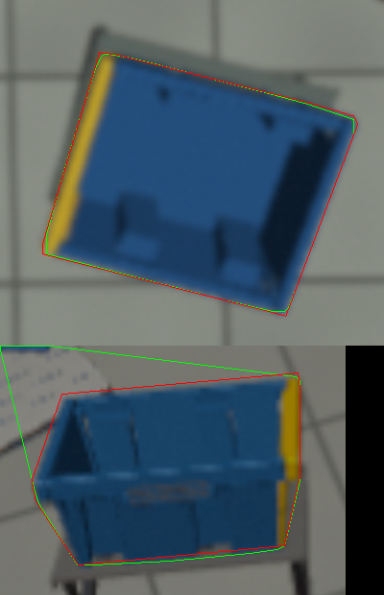

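The silhouette fits sit on the tote in both views; the only error was a stray pen in the scene mask, at the crop's upper left. I exclude it and compute the targets.

```bash
cat > m3.py <<'E'
from h import *
t=snap('top');s=snap('scene')
tt=[(t,cmask(t,'tote',(355,165,455,255))),(s,cmask(s,'tote',(196,178,280,240)))]
q,e=fit(tt,TOTE,[.493,-.273,.071,75],28,(0,1,2,3));print('top',np.round(q,4),e)
r=pose(q,28);print('grip pt',r.apply([-.008,-.08,.072])+q[:3],'z',r.apply([0,0,1]),'y',r.apply([0,1,0]))
B=np.array([.4885,.2718,0]);rb=R.from_euler('z',-83,degrees=True)
LID=np.array(bx(.018,.041,.042)+bx(.018,.041,.032))+[0,0,.003]
for box in((205,190,228,228),(244,186,264,222)):
    m=cmask(t,'g',box);ys,xs=np.nonzero(m);c=at(t,xs.mean()/4-.5,ys.mean()/4-.5,.04);print('in tote frame',np.round(rb.inv().apply(c-B),4))
for n,u,v,z in(('wash',165,174,.15),('oil',313,238,.06),('bulb',171,257,.04)):print(n,at(t,u,v,z))
sb=[(t,cmask(t,'g',(292,140,330,168)))];ys,xs=np.nonzero(sb[0][1]);print('boxc',at(t,xs.mean()/4-.5,ys.mean()/4-.5,.04))
E
python3 m3.py
```

```text
top [ 4.93300e-01 -2.73700e-01  6.77000e-02  7.50176e+01] 0.029110786186660395
grip pt [ 0.52678415 -0.29099481  0.16879905] z [-0.45351207  0.12136867  0.88294759] y [-0.85293214  0.22826128 -0.46947156]
in tote frame [-0.0608  0.0035  0.04  ]
in tote frame [0.0622 0.0004 0.04  ]
wash [0.584926   0.46403552 0.15      ]
oil [0.38658909 0.01621456 0.06      ]
bulb [0.32945795 0.4810431  0.04      ]
boxc [0.66971018 0.01959481 0.04      ]
```

Emit:
{"name": "arm_command", "arguments": {"steps": [{"slide": [0.027, 0.037, 0.01], "rot": [0, 0, 3.2]}, {"slide": [0.027, 0.037, 0.01], "rot": [0, 0, 3.2]}, {"slide": [0.027, 0.037, 0.01], "rot": [0, 0, 3.2]}, {"slide": [0.027, 0.037, 0.01], "rot": [0, 0, 3.2]}, {"slide": [0.027, 0.037, 0.01], "rot": [0, 0, 3.2]}, {"slide": [0.027, 0.037, 0.01], "rot": [0, 0, 3.2]}, {"slide": [0.027, 0.037, 0.01], "rot": [0, 0, 3.2]}, {"slide": [0.027, 0.037, 0.01], "rot": [0, 0, 3.2]}]}}

```text
schema error: expected keys rot, slide, grip
```

Emit:
{"name": "arm_command", "arguments": {"steps": [{"slide": [0.0265, 0.0375, 0], "rot": [0, 0, 3.2]}, {"slide": [0.0265, 0.0375, -0.01], "rot": [0, 0, 3.2]}, {"slide": [0.0265, 0.0375, -0.02], "rot": [0, 0, 3.2]}, {"slide": [0.0265, 0.0375, -0.02], "rot": [0, 0, 3.2]}, {"slide": [0.0265, 0.0375, -0.025], "rot": [0, 0, 3.2]}, {"slide": [0.0265, 0.0375, -0.025], "rot": [0, 0, 3.2]}, {"slide": [0.0265, 0.0375, -0.025], "rot": [0, 0, 3.2]}, {"slide": [0.0265, 0.0375, -0.025], "rot": [0, 0, 3.2]}]}}

```text
schema error: expected keys rot, slide, grip
```

Emit:
{"name": "arm_command", "arguments": {"steps": [{"slide": [0.027, 0.037, 0.01], "rot": [0, 0, 3.2], "grip": 1}, {"slide": [0.027, 0.037, 0.01], "rot": [0, 0, 3.2], "grip": 1}, {"slide": [0.027, 0.037, 0.01], "rot": [0, 0, 3.2], "grip": 1}, {"slide": [0.027, 0.037, 0.01], "rot": [0, 0, 3.2], "grip": 1}, {"slide": [0.027, 0.037, 0.01], "rot": [0, 0, 3.2], "grip": 1}, {"slide": [0.027, 0.037, 0.01], "rot": [0, 0, 3.2], "grip": 1}, {"slide": [0.027, 0.037, 0.01], "rot": [0, 0, 3.2], "grip": 1}, {"slide": [0.027, 0.037, 0.01], "rot": [0, 0, 3.2], "grip": 1}]}}

```text
time: 2.3
ee_pos: [0.46, -0.2785, 0.3031]
eef_rot: [0.911, 0.412, 0.0, 0.0]
ft_force: [0.4, -0.7, -0.3]
width: 0.0868
grip_force: 0.0
```

Emit:
{"name": "arm_command", "arguments": {"steps": [{"slide": [0.0265, 0.0375, 0], "rot": [0, 0, 3.2], "grip": 1}, {"slide": [0.0265, 0.0375, -0.01], "rot": [0, 0, 3.2], "grip": 1}, {"slide": [0.0265, 0.0375, -0.02], "rot": [0, 0, 3.2], "grip": 1}, {"slide": [0.0265, 0.0375, -0.02], "rot": [0, 0, 3.2], "grip": 1}, {"slide": [0.0265, 0.0375, -0.025], "rot": [0, 0, 3.2], "grip": 1}, {"slide": [0.0265, 0.0375, -0.025], "rot": [0, 0, 3.2], "grip": 1}, {"slide": [0.0265, 0.0375, -0.025], "rot": [0, 0, 3.2], "grip": 1}, {"slide": [0.0265, 0.0375, -0.025], "rot": [0, 0, 3.2], "grip": 1}]}}

```text
time: 3.3
ee_pos: [0.6721, 0.0212, 0.1518]
eef_rot: [0.798, 0.603, 0.0, 0.0]
ft_force: [0.4, 0.8, 0.5]
width: 0.0872
grip_force: 0.0
```

Emit:
{"name": "arm_command", "arguments": {"steps": [{"slide": [-0.001, -0.001, -0.04], "rot": [0, 0, 0], "grip": 1}, {"slide": [0, 0, -0.04], "rot": [0, 0, 0], "grip": 1}, {"slide": [0, 0, -0.032], "rot": [0, 0, 0], "grip": 1}, {"slide": [0, 0, -0.02], "rot": [0, 0, 0], "grip": 1}, {"slide": [0, 0, 0], "rot": [0, 0, 0], "grip": 0.2}, {"slide": [0, 0, 0], "rot": [0, 0, 0], "grip": 0.2}, {"slide": [0, 0, 0], "rot": [0, 0, 0], "grip": 0.2}, {"slide": [0, 0, 0], "rot": [0, 0, 0], "grip": 0.2}], "newtons": 20}}

```text
time: 4.3
ee_pos: [0.6708, 0.0192, 0.0215]
eef_rot: [0.798, 0.603, 0.001, 0.0]
ft_force: [-0.4, -0.2, -0.1]
width: 0.0546
grip_force: 0.0
```

Emit:
{"name": "arm_command", "arguments": {"steps": [{"slide": [0, 0, 0], "rot": [0, 0, 0], "grip": 0.2}, {"slide": [0, 0, 0], "rot": [0, 0, 0], "grip": 0.2}, {"slide": [0, 0, 0], "rot": [0, 0, 0], "grip": 0.2}, {"slide": [0, 0, 0], "rot": [0, 0, 0], "grip": 0.2}, {"slide": [0, 0, 0.02], "rot": [0, 0, 0], "grip": 0.2}, {"slide": [0, 0, 0.05], "rot": [0, 0, 0], "grip": 0.2}, {"slide": [0, 0, 0.05], "rot": [0, 0, 0], "grip": 0.2}, {"slide": [0, 0, 0.05], "rot": [0, 0, 0], "grip": 0.2}], "newtons": 20}}

```text
time: 5.3
ee_pos: [0.67, 0.0195, 0.1935]
eef_rot: [0.798, 0.603, 0.0, 0.0]
ft_force: [0.9, -0.9, -1.7]
width: 0.0361
grip_force: 20.0
```

Emit:
{"name": "arm_command", "arguments": {"steps": [{"slide": [-0.015, 0.021, 0], "rot": [0, 0, 9.4], "grip": 0.2}, {"slide": [-0.015, 0.021, 0], "rot": [0, 0, 9.4], "grip": 0.2}, {"slide": [-0.015, 0.021, 0], "rot": [0, 0, 9.4], "grip": 0.2}, {"slide": [-0.015, 0.021, 0], "rot": [0, 0, 9.4], "grip": 0.2}, {"slide": [-0.015, 0.021, 0], "rot": [0, 0, 9.4], "grip": 0.2}, {"slide": [-0.015, 0.021, 0], "rot": [0, 0, 9.4], "grip": 0.2}, {"slide": [-0.015, 0.021, 0], "rot": [0, 0, 9.4], "grip": 0.2}, {"slide": [-0.015, 0.021, 0], "rot": [0, 0, 9.4], "grip": 0.2}]}}

```text
time: 6.3
ee_pos: [0.5497, 0.188, 0.1917]
eef_rot: [0.262, 0.965, -0.0, 0.0]
ft_force: [0.3, -1.1, -1.6]
width: 0.0358
grip_force: 20.0
```

Emit:
{"name": "arm_command", "arguments": {"steps": [{"slide": [-0.015, 0.021, 0], "rot": [0, 0, 9.4], "grip": 0.2}, {"slide": [-0.015, 0.021, 0], "rot": [0, 0, 9.4], "grip": 0.2}, {"slide": [-0.015, 0.021, 0], "rot": [0, 0, 9.4], "grip": 0.2}, {"slide": [-0.015, 0.021, 0], "rot": [0, 0, 9.4], "grip": 0.2}, {"slide": [0, 0, -0.02], "rot": [0, 0, 0], "grip": 0.2}, {"slide": [0, 0, -0.02], "rot": [0, 0, 0], "grip": 0.2}, {"slide": [0, 0, 0], "rot": [0, 0, 0], "grip": 0.2}, {"slide": [0, 0, 0], "rot": [0, 0, 0], "grip": 0.2}]}}

```text
time: 7.3
ee_pos: [0.4907, 0.2709, 0.1507]
eef_rot: [-0.06, 0.998, 0.0, -0.0]
ft_force: [0.8, -0.1, -0.7]
width: 0.0359
grip_force: 20.0
```

```bash
python3 - <<'E'
from h import *
st=sensors.read_state();print(st['ee_pos'],st['joint_positions'],R.from_quat(st['eef_rot']).as_matrix().round(3)[:,1])
p=snap('scene','s1.png')
c=cv2.imread('pics/s1.png')[80:240,310:510];cv2.imwrite('pics/s1c.png',cv2.resize(c,None,fx=3.5,fy=3.5,interpolation=2))
E
```

```text
[0.49066929 0.27089254 0.15073736] [ 0.25323396  0.43049882 -1.03722824  1.6867015   0.3881996   1.2494157
  0.82025013] [-0.119  0.993  0.   ]
```

View pics/s1c.png

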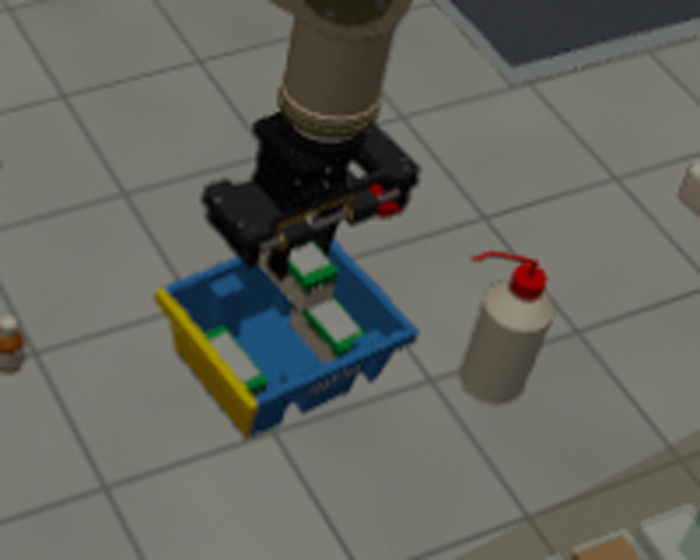

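The box is held level above the middle gap (crop 315,280) between the two others. I descend.

Emit:
{"name": "arm_command", "arguments": {"steps": [{"slide": [-0.002, 0.001, -0.02], "rot": [0, 0, 0], "grip": 0.2}, {"slide": [0, 0, -0.02], "rot": [0, 0, 0], "grip": 0.2}, {"slide": [0, 0, -0.02], "rot": [0, 0, 0], "grip": 0.2}, {"slide": [0, 0, -0.02], "rot": [0, 0, 0], "grip": 0.2}, {"slide": [0, 0, -0.02], "rot": [0, 0, 0], "grip": 0.2}, {"slide": [0, 0, -0.015], "rot": [0, 0, 0], "grip": 0.2}, {"slide": [0, 0, -0.006], "rot": [0, 0, 0], "grip": 0.2}, {"slide": [0, 0, 0], "rot": [0, 0, 0], "grip": 0.2}]}}

```text
time: 8.35
ee_pos: [0.4883, 0.2724, 0.0295]
eef_rot: [-0.06, 0.998, 0.0, -0.0]
ft_force: [-1.1, -1.0, -0.9]
width: 0.0357
grip_force: 20.0
```

Emit:
{"name": "arm_command", "arguments": {"steps": [{"slide": [0, 0, -0.002], "rot": [0, 0, 0], "grip": 0.2}, {"slide": [0, 0, -0.002], "rot": [0, 0, 0], "grip": 0.2}, {"slide": [0, 0, -0.001], "rot": [0, 0, 0], "grip": 0.2}, {"slide": [0, 0, 0], "rot": [0, 0, 0], "grip": 0.2}, {"slide": [0, 0, 0], "rot": [0, 0, 0], "grip": 0.2}, {"slide": [0, 0, 0], "rot": [0, 0, 0], "grip": 0.2}, {"slide": [0, 0, 0], "rot": [0, 0, 0], "grip": 0.2}, {"slide": [0, 0, 0], "rot": [0, 0, 0], "grip": 0.2}]}}

```text
time: 9.35
ee_pos: [0.4883, 0.2723, 0.0246]
eef_rot: [-0.06, 0.998, 0.0, -0.0]
ft_force: [0.6, -0.5, -1.6]
width: 0.036
grip_force: 20.0
```

Emit:
{"name": "arm_command", "arguments": {"steps": [{"slide": [0, 0, -0.001], "rot": [0, 0, 0], "grip": 0.2}, {"slide": [0, 0, 0], "rot": [0, 0, 0], "grip": 0.2}, {"slide": [0, 0, -0.001], "rot": [0, 0, 0], "grip": 0.2}, {"slide": [0, 0, 0], "rot": [0, 0, 0], "grip": 0.2}, {"slide": [0, 0, 0], "rot": [0, 0, 0], "grip": 0.2}, {"slide": [0, 0, 0], "rot": [0, 0, 0], "grip": 0.2}, {"slide": [0, 0, 0], "rot": [0, 0, 0], "grip": 0.2}, {"slide": [0, 0, 0], "rot": [0, 0, 0], "grip": 0.2}]}}

```text
time: 10.35
ee_pos: [0.4884, 0.2723, 0.0236]
eef_rot: [-0.06, 0.998, -0.0, 0.0]
ft_force: [-5.2, -4.4, 13.8]
width: 0.0355
grip_force: 20.0
```

Emit:
{"name": "arm_command", "arguments": {"steps": [{"slide": [0, 0, 0], "rot": [0, 0, 0], "grip": 0.54}, {"slide": [0, 0, 0], "rot": [0, 0, 0], "grip": 0.54}, {"slide": [0, 0, 0], "rot": [0, 0, 0], "grip": 0.54}, {"slide": [0, 0, 0], "rot": [0, 0, 0], "grip": 0.54}, {"slide": [0, 0, 0.015], "rot": [0, 0, 0], "grip": 0.54}, {"slide": [0, 0, 0.03], "rot": [0, 0, 0], "grip": 0.54}, {"slide": [0, 0, 0.05], "rot": [0, 0, 0], "grip": 0.54}, {"slide": [0, 0, 0.06], "rot": [0, 0, 0], "grip": 0.54}]}}

```text
time: 11.35
ee_pos: [0.4877, 0.2722, 0.1796]
eef_rot: [-0.061, 0.998, 0.0, -0.0]
ft_force: [1.3, 0.1, -0.8]
width: 0.047
grip_force: 0.0
```

Emit:
{"name": "arm_command", "arguments": {"steps": [{"slide": [0, -0.01, 0.03], "rot": [0, 0, -8], "grip": 0.6}, {"slide": [0, -0.03, 0.03], "rot": [0, 0, -10], "grip": 0.6}, {"slide": [0, -0.04, 0.02], "rot": [0, 0, -10], "grip": 0.6}, {"slide": [0, -0.04, 0.02], "rot": [0, 0, -10], "grip": 0.6}, {"slide": [0, -0.04, 0.02], "rot": [0, 0, -10], "grip": 0.6}, {"slide": [0, -0.04, 0], "rot": [0, 0, -10], "grip": 0.6}, {"slide": [0, -0.04, 0], "rot": [0, 0, -10], "grip": 0.6}, {"slide": [0, -0.04, 0], "rot": [0, 0, -10], "grip": 0.6}]}}

```text
time: 12.35
ee_pos: [0.488, -0.0084, 0.2987]
eef_rot: [0.583, 0.812, 0.0, 0.001]
ft_force: [1.0, 0.1, -0.3]
width: 0.0525
grip_force: 0.0
```

Emit:
{"name": "arm_command", "arguments": {"steps": [{"slide": [0, -0.04, 0], "rot": [0, 0, -10], "grip": 0.6}, {"slide": [0, -0.04, 0], "rot": [0, 0, -10], "grip": 0.6}, {"slide": [0, -0.04, 0], "rot": [0, 0, -8], "grip": 0.6}, {"slide": [0, -0.04, 0], "rot": [0, 0, -6], "grip": 0.6}, {"slide": [0, -0.04, 0], "rot": [0, 0, 0], "grip": 0.6}, {"slide": [0, -0.04, 0], "rot": [0, 0, 0], "grip": 0.6}, {"slide": [0, -0.034, 0], "rot": [0, 0, 0], "grip": 0.6}, {"slide": [0, 0, 0], "rot": [0, 0, 0], "grip": 0.6}]}}

```text
time: 13.35
ee_pos: [0.4875, -0.2841, 0.2979]
eef_rot: [0.795, 0.607, 0.0, -0.0]
ft_force: [-0.1, 0.4, 0.3]
width: 0.0522
grip_force: 0.0
```

```bash
cat > st.py <<'E'
from h import *
s=sensors.read_state();m=R.from_quat(s['eef_rot'])
print('t',s['time'],'p',s['ee_pos'].round(4),'j',s['joint_positions'].round(2),'y',m.apply([0,1,0]).round(3),'z',m.apply([0,0,1]).round(3))
q=np.array([.4933,-.2737,.0677,75.02]);r=pose(q,28)
zt=-r.apply([0,0,1]);yt=-r.apply([0,1,0]);tgt=R.from_matrix(np.c_[np.cross(yt,zt),yt,zt])
print('rotvec to go deg',np.degrees((tgt*m.inv()).as_rotvec()).round(2))
for d in(.1,0): print(d,(r.apply([-.008,-.08,.072-.019+d])+q[:3]-s['ee_pos']).round(4))
E
python3 st.py
```

```text
t 13.35 p [ 0.4875 -0.2841  0.2979] j [ 0.92  0.21 -0.56  1.48  0.11  1.48  0.1 ] y [ 0.965 -0.264  0.   ] z [ 0.  0. -1.]
rotvec to go deg [ -7.32 -27.02   0.3 ]
0.1 [ 0.0025  0.003  -0.0575]
0 [ 0.0479 -0.0092 -0.1458]
```

Emit:
{"name": "arm_command", "arguments": {"steps": [{"slide": [0, 0, -0.005], "rot": [-1.8, -6.75, 0], "grip": 0.6}, {"slide": [0, 0, -0.01], "rot": [-1.8, -6.75, 0], "grip": 0.6}, {"slide": [0, 0, -0.01], "rot": [-1.8, -6.75, 0], "grip": 0.6}, {"slide": [0.003, 0.003, -0.015], "rot": [-1.8, -6.75, 0], "grip": 0.6}, {"slide": [0, 0, -0.018], "rot": [0, 0, 0], "grip": 0.6}, {"slide": [0.009, -0.0025, -0.018], "rot": [0, 0, 0], "grip": 0.6}, {"slide": [0, 0, 0], "rot": [0, 0, 0], "grip": 0.6}, {"slide": [0, 0, 0], "rot": [0, 0, 0], "grip": 0.6}]}}

```text
time: 14.35
ee_pos: [0.5007, -0.2807, 0.2227]
eef_rot: [0.77, 0.59, 0.148, 0.192]
ft_force: [0.6, 0.4, 0.4]
width: 0.052
grip_force: 0.0
```

```bash
python3 st.py; python3 - <<'E'
from h import *
a=snap('top','t2.png');b=snap('scene','s2.png')
a=cv2.imread('pics/t2.png')[140:270,340:480];b=cv2.imread('pics/s2.png')[110:260,160:300]
f=lambda x:cv2.resize(x,(400,int(400*x.shape[0]/x.shape[1])),interpolation=2)
a,b=f(a),f(b);h=min(len(a),len(b));cv2.imwrite('pics/c2.png',np.hstack([a[:h],b[:h]]))
E
```

```text
t 14.35 p [ 0.5007 -0.2807  0.2227] j [ 1.07 -0.08 -0.53  2.   -0.25  0.75  0.4 ] y [ 0.853 -0.229  0.469] z [ 0.454 -0.121 -0.883]
rotvec to go deg [-0.06  0.01  0.04]
0.1 [-0.0106 -0.0004  0.0177]
0 [ 0.0348 -0.0126 -0.0706]
```

View pics/c2.png

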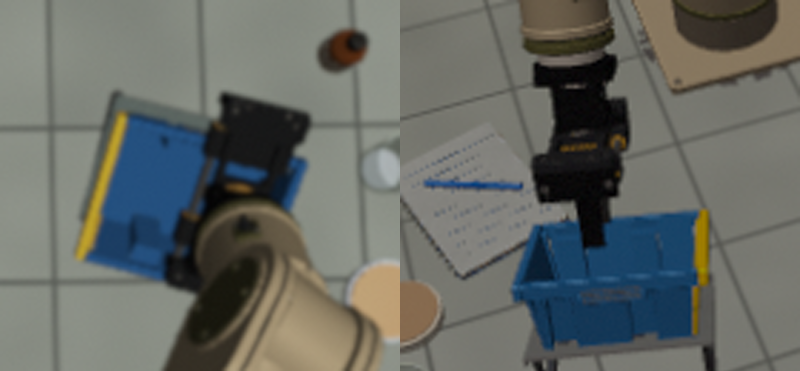

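The fingers line up with the uphill rim's hand grip (right crop, about 595,240, above the label at 612,295). I go in along the tote's axis.

Emit:
{"name": "arm_command", "arguments": {"steps": [{"slide": [0.006, -0.002, -0.012], "rot": [0, 0, 0], "grip": 0.6}, {"slide": [0.006, -0.002, -0.012], "rot": [0, 0, 0], "grip": 0.6}, {"slide": [0.006, -0.002, -0.012], "rot": [0, 0, 0], "grip": 0.6}, {"slide": [0.006, -0.002, -0.012], "rot": [0, 0, 0], "grip": 0.6}, {"slide": [0.006, -0.002, -0.012], "rot": [0, 0, 0], "grip": 0.6}, {"slide": [0.005, -0.002, -0.011], "rot": [0, 0, 0], "grip": 0.6}, {"slide": [0, 0, 0], "rot": [0, 0, 0], "grip": 0.6}, {"slide": [0, 0, 0], "rot": [0, 0, 0], "grip": 0.6}]}}

```text
time: 15.45
ee_pos: [0.5354, -0.2933, 0.1508]
eef_rot: [0.77, 0.59, 0.147, 0.191]
ft_force: [-0.5, 0.6, -0.1]
width: 0.052
grip_force: 0.0
```

Emit:
{"name": "arm_command", "arguments": {"steps": [{"slide": [0, 0, 0], "rot": [0, 0, 0], "grip": 0}, {"slide": [0, 0, 0], "rot": [0, 0, 0], "grip": 0}, {"slide": [0, 0, 0], "rot": [0, 0, 0], "grip": 0}, {"slide": [0, 0, 0], "rot": [0, 0, 0], "grip": 0}, {"slide": [0, 0, 0], "rot": [0, 0, 0], "grip": 0}, {"slide": [0, 0, 0], "rot": [0, 0, 0], "grip": 0}, {"slide": [0, 0, 0], "rot": [0, 0, 0], "grip": 0}, {"slide": [0, 0, 0], "rot": [0, 0, 0], "grip": 0}], "newtons": 40}}

```text
time: 16.45
ee_pos: [0.5343, -0.293, 0.1501]
eef_rot: [0.771, 0.59, 0.147, 0.19]
ft_force: [-8.5, 3.5, 5.5]
width: 0.0135
grip_force: 39.5
```

Emit:
{"name": "arm_command", "arguments": {"steps": [{"slide": [0, 0, 0.01], "rot": [0, 0, 0], "grip": 0}, {"slide": [0, 0, 0.02], "rot": [0, 0, 0], "grip": 0}, {"slide": [0, 0, 0.025], "rot": [0, 0, 0], "grip": 0}, {"slide": [0, 0, 0.025], "rot": [0, 0, 0], "grip": 0}, {"slide": [0, 0, 0.025], "rot": [0, 0, 0], "grip": 0}, {"slide": [0, 0, 0.025], "rot": [0, 0, 0], "grip": 0}, {"slide": [0, 0, 0.02], "rot": [0, 0, 0], "grip": 0}, {"slide": [0, 0, 0], "rot": [0, 0, 0], "grip": 0}]}}

```text
time: 17.45
ee_pos: [0.536, -0.2934, 0.3025]
eef_rot: [0.77, 0.59, 0.148, 0.193]
ft_force: [0.2, 0.5, -3.1]
width: 0.0127
grip_force: 40.0
```

Emit:
{"name": "arm_command", "arguments": {"steps": [{"slide": [0, 0, 0.01], "rot": [1.8, 6.75, 0], "grip": 0}, {"slide": [0, 0, 0.01], "rot": [1.8, 6.75, 0], "grip": 0}, {"slide": [0, 0, 0], "rot": [1.8, 6.75, 0], "grip": 0}, {"slide": [0, 0.01, 0], "rot": [1.8, 6.75, 0], "grip": 0}, {"slide": [0.002, 0.025, 0], "rot": [0, 0, 2], "grip": 0}, {"slide": [0.002, 0.035, 0], "rot": [0, 0, 2], "grip": 0}, {"slide": [0.002, 0.04, 0], "rot": [0, 0, 2], "grip": 0}, {"slide": [0.002, 0.04, 0], "rot": [0, 0, 2], "grip": 0}]}}

```text
time: 18.45
ee_pos: [0.5429, -0.1396, 0.3213]
eef_rot: [0.748, 0.663, 0.0, 0.001]
ft_force: [0.7, -0.2, -1.7]
width: 0.0131
grip_force: 39.6
```

Emit:
{"name": "arm_command", "arguments": {"steps": [{"slide": [0.003, 0.045, 0], "rot": [0, 0, 2], "grip": 0}, {"slide": [0.003, 0.045, 0], "rot": [0, 0, 2], "grip": 0}, {"slide": [0.003, 0.045, 0], "rot": [0, 0, 2], "grip": 0}, {"slide": [0.003, 0.045, 0], "rot": [0, 0, 2], "grip": 0}, {"slide": [0.003, 0.045, 0], "rot": [0, 0, 2], "grip": 0}, {"slide": [0.003, 0.045, -0.01], "rot": [0, 0, 2], "grip": 0}, {"slide": [0.003, 0.045, -0.01], "rot": [0, 0, 2], "grip": 0}, {"slide": [0.003, 0.045, -0.02], "rot": [0, 0, 0], "grip": 0}]}}

```text
time: 19.45
ee_pos: [0.5664, 0.22, 0.2815]
eef_rot: [0.662, 0.749, 0.001, 0.001]
ft_force: [0.5, -0.8, -1.0]
width: 0.0126
grip_force: 39.6
```

Emit:
{"name": "arm_command", "arguments": {"steps": [{"slide": [0, 0.035, -0.02], "rot": [0, 0, 0], "grip": 0}, {"slide": [0, 0.02, -0.015], "rot": [0, 0, 0], "grip": 0}, {"slide": [0, 0, -0.01], "rot": [0, 0, 0], "grip": 0}, {"slide": [0, 0, 0], "rot": [0, 0, 0], "grip": 0}, {"slide": [0, 0, 0], "rot": [0, 0, 0], "grip": 0}, {"slide": [0, 0, 0], "rot": [0, 0, 0], "grip": 0}, {"slide": [0, 0, 0], "rot": [0, 0, 0], "grip": 0}, {"slide": [0, 0, 0], "rot": [0, 0, 0], "grip": 0}]}}

```text
time: 20.45
ee_pos: [0.5674, 0.2716, 0.2358]
eef_rot: [0.663, 0.748, 0.0, 0.0]
ft_force: [-0.2, 0.5, -2.8]
width: 0.0124
grip_force: 39.6
```

```bash
python3 - <<'E'
from h import *
s=sensors.read_state();m=R.from_quat(s['eef_rot']);print(s['time'],s['ee_pos'],s['joint_positions'].round(2),m.apply([0,1,0]).round(3),m.apply([0,0,1]).round(3),s['torque'])
a=snap('top','t3.png');b=snap('scene','s3.png')
a=cv2.imread('pics/t3.png')[140:270,160:300];b=cv2.imread('pics/s3.png')[60:220,330:490]
f=lambda x:cv2.resize(x,(400,int(400*x.shape[0]/x.shape[1])),interpolation=2)
a,b=f(a),f(b);h=min(len(a),len(b));cv2.imwrite('pics/c3.png',np.hstack([a[:h],b[:h]]))
E
```

```text
20.45 [0.56741304 0.27164092 0.23575926] [ 0.12  0.47 -0.88  1.39  0.36  1.44 -0.64] [0.993 0.12  0.   ] [ 0.  0. -1.] [ 0.03706992 -0.2735118  -0.04608468]
```

View pics/c3.png

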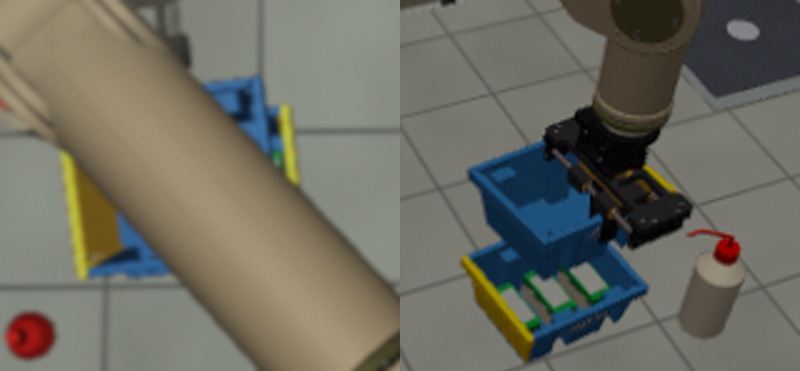

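The third slide box stands upright between the other two. The held tote is above, yellow end at −blue side as wanted (right crop 660,180). I zoom in to measure the sag.

```bash
python3 - <<'E'
import cv2
b=cv2.imread('pics/s3.png')[110:170,350:450];cv2.imwrite('pics/c4.png',cv2.resize(b,None,fx=8,fy=8,interpolation=2))
E
```

```text
(no output)
```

View pics/c4.png

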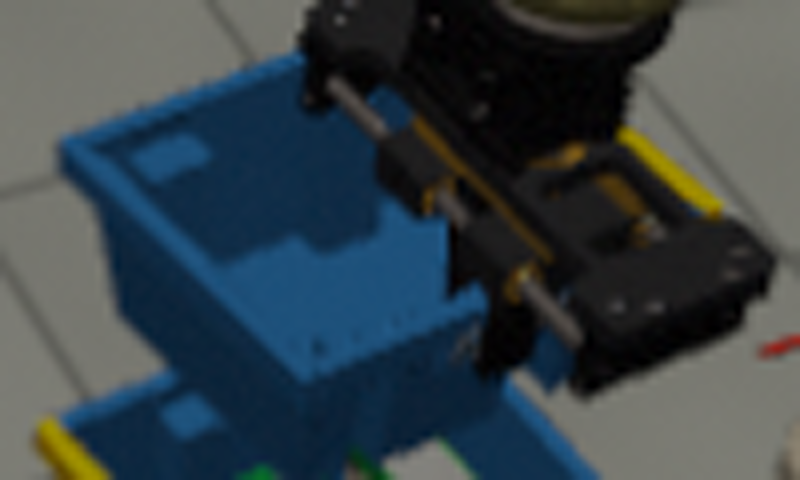

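Zoomed crop: rim corners at (63,143) and (303,373), foot corner near (122,312), rim edge point at (300,52), and the yellow outer edge through (625,128)–(722,208).

```bash
cat > f.py <<'E'
from h import *
from scipy.optimize import least_squares
p=snap('scene');st=sensors.read_state();tcp=st['ee_pos'];m=R.from_quat(st['eef_rot'])
y=-m.apply([0,1,0]);yaw=np.degrees(np.arctan2(y[1],y[0]))-90
px=lambda u,v:np.array([350+(u+.5)/8-.5,110+(v+.5)/8-.5])
C=[((-.1,.085,.085),(63,143),.7),((-.1,-.085,.085),(303,373),.7),((-.081,.066,0),(122,312),1.5)]
L=[((-.1,.085,.085),(.1,.085,.085),(300,52)),((.1,.085,.085),(.1,-.085,.085),(625,128)),((.1,.085,.085),(.1,-.085,.085),(715,202))]
g=np.array([-.008,-.08,.053])
def T(q):
    r=R.from_euler('z',yaw+q[3],degrees=True)*R.from_euler('xy',[q[4],q[5]],degrees=True)
    return r,tcp+q[:3]-r.apply(g)
def f(q):
    r,t=T(q);w=lambda X:proj(p,r.apply(np.array(X))+t)[0];e=[]
    for X,u,s in C:e+=list((w(X)-px(*u))/s)
    for A,B,u in L:
        a,b=w(A),w(B);d=(b-a)/np.linalg.norm(b-a);k=px(*u)-a;e.append((k[0]*d[1]-k[1]*d[0])/.7)
    return e+list(q/[.004,.004,.003,1.5,6,2])
s=least_squares(f,np.zeros(6));q=s.x;r,t=T(q)
print('q',q.round(4),'cost',s.cost,'e',np.round(s.fun[:9],1))
print('tote origin',t.round(4),'yaw',yaw+q[3],'zaxis',r.apply([0,0,1]).round(3))
F=r.apply(np.array(bx(.081,.066,0)))+t;print('foot z',F[:,2].round(3),'centre',t.round(4),'tcp',tcp.round(4),'uncert',np.sqrt(np.diag(np.linalg.inv(s.jac.T@s.jac))).round(4))
E
python3 f.py
```

```text
q [ 2.2000e-03  8.0000e-04 -1.8000e-03 -5.7260e-01 -7.2297e+00  1.3044e+00] cost 2.553099959674948 e [-0.8 -0.7 -0.   0.4 -0.4  0.4  0.5 -0.4 -0.6]
tote origin [0.4966 0.2711 0.171 ] yaw -263.666417834436 zaxis [-0.128  0.009  0.992]
foot z [0.181 0.165 0.177 0.161] centre [0.4966 0.2711 0.171 ] tcp [0.5673 0.2718 0.2356] uncert [0.0025 0.0018 0.0024 0.7749 0.9265 0.8527]
```

Emit:
{"name": "arm_command", "arguments": {"steps": [{"slide": [0, 0.001, 0], "rot": [0.1, 3.6, 0.5], "grip": 0}, {"slide": [-0.001, 0, 0], "rot": [0.1, 3.7, 0], "grip": 0}, {"slide": [0, 0, -0.02], "rot": [0, 0, 0], "grip": 0}, {"slide": [0, 0, -0.02], "rot": [0, 0, 0], "grip": 0}, {"slide": [0, 0, -0.02], "rot": [0, 0, 0], "grip": 0}, {"slide": [0, 0, -0.01], "rot": [0, 0, 0], "grip": 0}, {"slide": [0, 0, 0], "rot": [0, 0, 0], "grip": 0}, {"slide": [0, 0, 0], "rot": [0, 0, 0], "grip": 0}]}}

```text
time: 21.6
ee_pos: [0.5665, 0.2731, 0.1663]
eef_rot: [0.659, 0.75, -0.04, -0.049]
ft_force: [-1.0, -0.3, -1.9]
width: 0.0131
grip_force: 39.6
```

```bash
python3 - <<'E'
from h import *
s=sensors.read_state();print(s['ee_pos'])
snap('scene','s5.png');b=cv2.imread('pics/s5.png')[125:199,345:445];cv2.imwrite('pics/c5.png',cv2.resize(b,None,fx=8,fy=8,interpolation=2))
E
```

```text
[0.56654753 0.27305081 0.16631675]
```

View pics/c5.png

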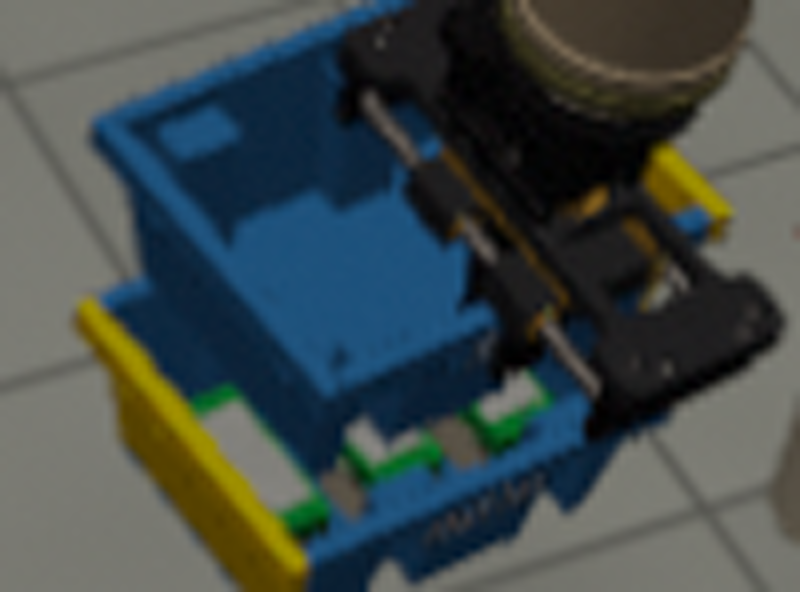

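Top tote rim corners at (97,125), (328,390) and (735,213), edge point (300,38), hanging over the bottom tote. I refit.

```bash
sed -e "s#350+(u+.5)/8-.5,110+#345+(u+.5)/8-.5,125+#" -e "s#^C=.*#C=[((-.1,.085,.085),(97,125),.7),((-.1,-.085,.085),(328,390),.7),((.1,-.085,.085),(735,213),.7)]#" -e "s#^L=.*#L=[((-.1,.085,.085),(.1,.085,.085),(300,38)),((.1,.085,.085),(.1,-.085,.085),(660,148))]#" f.py > f2.py; python3 f2.py
```

```text
q [ 2.7000e-03  7.0000e-04 -1.9000e-03 -9.6200e-02 -1.4201e+00  7.2700e-01] cost 1.9551398487462048 e [-1.2 -0.5  0.1 -0.   0.1  0.2  0.5 -0.9  0.7]
tote origin [0.4904 0.2709 0.1094] yaw -262.61351009392405 zaxis [-0.026  0.009  1.   ]
foot z [0.112 0.109 0.11  0.107] centre [0.4904 0.2709 0.1094] tcp [0.5666 0.2731 0.1664] uncert [0.0022 0.0018 0.0024 0.7703 1.1083 0.9597]
```

Emit:
{"name": "arm_command", "arguments": {"steps": [{"slide": [-0.001, 0.001, 0], "rot": [0.5, 1.4, -0.3], "grip": 0}, {"slide": [0, 0, -0.008], "rot": [0, 0, 0], "grip": 0}, {"slide": [0, 0, -0.008], "rot": [0, 0, 0], "grip": 0}, {"slide": [0, 0, -0.008], "rot": [0, 0, 0], "grip": 0}, {"slide": [0, 0, -0.005], "rot": [0, 0, 0], "grip": 0}, {"slide": [0, 0, 0], "rot": [0, 0, 0], "grip": 0}, {"slide": [0, 0, 0], "rot": [0, 0, 0], "grip": 0}, {"slide": [0, 0, 0], "rot": [0, 0, 0], "grip": 0}]}}

```text
time: 22.7
ee_pos: [0.5654, 0.2739, 0.1369]
eef_rot: [0.66, 0.748, -0.045, -0.061]
ft_force: [-0.7, -0.5, -2.0]
width: 0.0127
grip_force: 39.6
```

Emit:
{"name": "arm_command", "arguments": {"steps": [{"slide": [0, 0, -0.002], "rot": [0, 0, 0], "grip": 0}, {"slide": [0, 0, 0], "rot": [0, 0, 0], "grip": 0}, {"slide": [0, 0, -0.002], "rot": [0, 0, 0], "grip": 0}, {"slide": [0, 0, 0], "rot": [0, 0, 0], "grip": 0}, {"slide": [0, 0, -0.001], "rot": [0, 0, 0], "grip": 0}, {"slide": [0, 0, 0], "rot": [0, 0, 0], "grip": 0}, {"slide": [0, 0, 0], "rot": [0, 0, 0], "grip": 0}, {"slide": [0, 0, 0], "rot": [0, 0, 0], "grip": 0}]}}

```text
time: 23.7
ee_pos: [0.5653, 0.2738, 0.1316]
eef_rot: [0.66, 0.748, -0.045, -0.061]
ft_force: [-0.7, 0.4, -2.6]
width: 0.0129
grip_force: 39.6
```

Emit:
{"name": "arm_command", "arguments": {"steps": [{"slide": [0, 0, -0.001], "rot": [0, 0, 0], "grip": 0}, {"slide": [0, 0, 0], "rot": [0, 0, 0], "grip": 0}, {"slide": [0, 0, -0.001], "rot": [0, 0, 0], "grip": 0}, {"slide": [0, 0, 0], "rot": [0, 0, 0], "grip": 0}, {"slide": [0, 0, -0.001], "rot": [0, 0, 0], "grip": 0}, {"slide": [0, 0, 0], "rot": [0, 0, 0], "grip": 0}, {"slide": [0, 0, 0], "rot": [0, 0, 0], "grip": 0}, {"slide": [0, 0, 0], "rot": [0, 0, 0], "grip": 0}]}}

```text
time: 24.7
ee_pos: [0.5653, 0.2738, 0.1286]
eef_rot: [0.66, 0.748, -0.045, -0.061]
ft_force: [0.6, 0.5, -3.4]
width: 0.0129
grip_force: 39.6
```

Emit:
{"name": "arm_command", "arguments": {"steps": [{"slide": [0, 0, -0.001], "rot": [0, 0, 0], "grip": 0}, {"slide": [0, 0, 0], "rot": [0, 0, 0], "grip": 0}, {"slide": [0, 0, -0.001], "rot": [0, 0, 0], "grip": 0}, {"slide": [0, 0, 0], "rot": [0, 0, 0], "grip": 0}, {"slide": [0, 0, 0], "rot": [0, 0, 0], "grip": 0}, {"slide": [0, 0, 0], "rot": [0, 0, 0], "grip": 0}, {"slide": [0, 0, 0], "rot": [0, 0, 0], "grip": 0}, {"slide": [0, 0, 0], "rot": [0, 0, 0], "grip": 0}]}}

```text
time: 25.7
ee_pos: [0.5653, 0.2738, 0.1266]
eef_rot: [0.66, 0.748, -0.045, -0.061]
ft_force: [-0.5, -0.2, -2.1]
width: 0.0124
grip_force: 39.6
```

Emit:
{"name": "arm_command", "arguments": {"steps": [{"slide": [0, 0, -0.001], "rot": [0, 0, 0], "grip": 0}, {"slide": [0, 0, 0], "rot": [0, 0, 0], "grip": 0}, {"slide": [0, 0, -0.001], "rot": [0, 0, 0], "grip": 0}, {"slide": [0, 0, 0], "rot": [0, 0, 0], "grip": 0}, {"slide": [0, 0, 0], "rot": [0, 0, 0], "grip": 0}, {"slide": [0, 0, 0], "rot": [0, 0, 0], "grip": 0}, {"slide": [0, 0, 0], "rot": [0, 0, 0], "grip": 0}, {"slide": [0, 0, 0], "rot": [0, 0, 0], "grip": 0}]}}

```text
time: 26.7
ee_pos: [0.5655, 0.2742, 0.1251]
eef_rot: [0.66, 0.748, -0.045, -0.061]
ft_force: [1.0, 1.7, 4.9]
width: 0.0132
grip_force: 39.7
```

Emit:
{"name": "arm_command", "arguments": {"steps": [{"slide": [0, 0, -0.001], "rot": [0, 0, 0], "grip": 0}, {"slide": [0, 0, 0], "rot": [0, 0, 0], "grip": 0}, {"slide": [0, 0, 0], "rot": [0, 0, 0], "grip": 0}, {"slide": [0, 0, 0], "rot": [0, 0, 0], "grip": 0}, {"slide": [0, 0, 0], "rot": [0, 0, 0], "grip": 0}, {"slide": [0, 0, 0], "rot": [0, 0, 0], "grip": 0}, {"slide": [0, 0, 0], "rot": [0, 0, 0], "grip": 0}, {"slide": [0, 0, 0], "rot": [0, 0, 0], "grip": 0}], "newtons": 10}}

```text
time: 27.7
ee_pos: [0.5653, 0.2744, 0.1246]
eef_rot: [0.66, 0.748, -0.045, -0.061]
ft_force: [-0.8, 1.9, 9.8]
width: 0.0135
grip_force: 10.0
```

```bash
python3 - <<'E'
from h import *
s=sensors.read_state();print(s['ee_pos'],s['ft_force'],s['torque'])
snap('scene','s6.png');b=cv2.imread('pics/s6.png')[130:204,345:445];cv2.imwrite('pics/c6.png',cv2.resize(b,None,fx=8,fy=8,interpolation=2))
E
```

```text
[0.56533892 0.27442892 0.1245934 ] [-0.80548373  1.90693754  9.80358854] [ 0.30023729  0.26562841 -0.08489527]
```

View pics/c6.png

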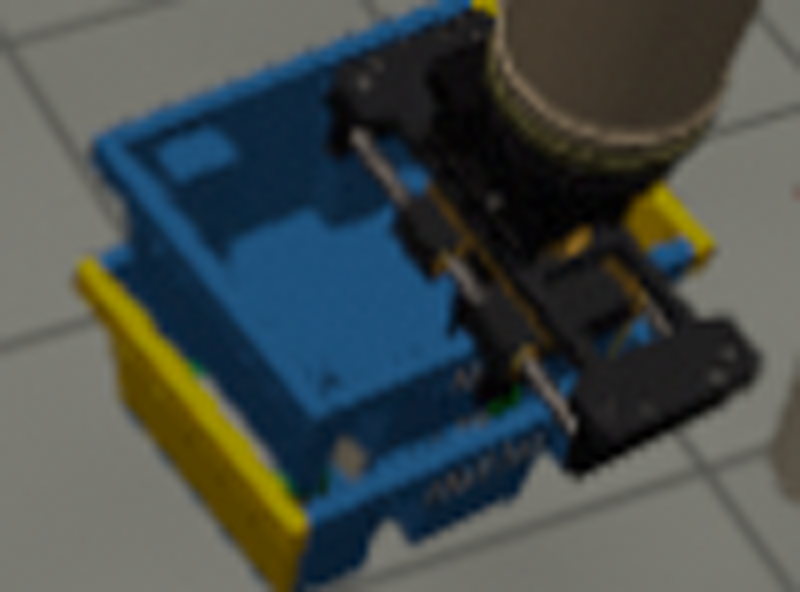

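The tote sits in the bottom tote's rim: rim corners at (97,142), (320,412), (715,252), with the bottom yellow rim undisturbed at (85,262). I compare against the ideal stacked pose.

```bash
sed -e "s#350+(u+.5)/8-.5,110+#345+(u+.5)/8-.5,130+#" -e "s#^C=.*#C=[((-.1,.085,.085),(97,142),.7),((-.1,-.085,.085),(320,412),.7),((.1,-.085,.085),(715,252),.7)]#" -e "s#^L=.*#L=[((-.1,.085,.085),(.1,.085,.085),(300,58)),((.1,.085,.085),(.1,-.085,.085),(660,190))]#" f.py > f3.py
cat >> f3.py <<'E'
r=R.from_euler('z',97,degrees=True)
u=proj(p,r.apply([c[0] for c in C])+[.4885,.2718,.072]);print('ideal crop px',((u-[345,130]+.5)*8-.5).round(0).tolist())
E
python3 f3.py
```

```text
q [ 2.9000e-03  8.0000e-04 -1.9000e-03 -4.2720e-01  2.9800e-01  1.9404e+00] cost 2.359832501661774 e [-1.  -0.7 -0.2  0.4  0.5 -0.6  0.5 -0.3  0.7]
tote origin [0.4878 0.2718 0.0698] yaw -263.1409162493001 zaxis [0.001 0.034 0.999]
foot z [0.072 0.073 0.067 0.067] centre [0.4878 0.2718 0.0698] tcp [0.5653 0.2744 0.1246] uncert [0.0022 0.0018 0.0025 0.7893 1.1777 0.9888]
ideal crop px [[85.0, 144.0], [314.0, 419.0], [716.0, 241.0]]
```

Emit:
{"name": "arm_command", "arguments": {"steps": [{"slide": [0, 0, 0], "rot": [0.8, 0.1, 0], "grip": 0}, {"slide": [0, 0, 0], "rot": [0.8, 0.1, 0], "grip": 0}, {"slide": [0, 0, 0], "rot": [0, 0, 0], "grip": 0}, {"slide": [0, 0, -0.001], "rot": [0, 0, 0], "grip": 0}, {"slide": [0, 0, 0], "rot": [0, 0, 0], "grip": 0}, {"slide": [0, 0, 0], "rot": [0, 0, 0], "grip": 0}, {"slide": [0, 0, 0], "rot": [0, 0, 0], "grip": 0}, {"slide": [0, 0, 0], "rot": [0, 0, 0], "grip": 0}]}}

```text
time: 28.8
ee_pos: [0.5657, 0.2746, 0.1241]
eef_rot: [0.659, 0.748, -0.035, -0.071]
ft_force: [-0.9, 0.4, 12.8]
width: 0.0138
grip_force: 10.1
```

Emit:
{"name": "arm_command", "arguments": {"steps": [{"slide": [0, 0, 0], "rot": [0, 0, 0], "grip": 0}, {"slide": [0, 0, 0], "rot": [0, 0, 0], "grip": 0}, {"slide": [0, 0, 0], "rot": [0, 0, 0], "grip": 0.2}, {"slide": [0, 0, 0], "rot": [0, 0, 0], "grip": 0.3}, {"slide": [0, 0, 0], "rot": [0, 0, 0], "grip": 0.5}, {"slide": [0, 0, 0], "rot": [0, 0, 0], "grip": 0.5}, {"slide": [0, 0, 0], "rot": [0, 0, 0], "grip": 0.5}, {"slide": [0, 0, 0], "rot": [0, 0, 0], "grip": 0.5}], "newtons": 3}}

```text
time: 29.8
ee_pos: [0.5654, 0.2737, 0.1226]
eef_rot: [0.659, 0.748, -0.036, -0.071]
ft_force: [0.4, -0.8, 1.0]
width: 0.043
grip_force: 0.0
```

Emit:
{"name": "arm_command", "arguments": {"steps": [{"slide": [0.002, 0, 0.01], "rot": [0, 0, 0], "grip": 0.5}, {"slide": [0.003, 0, 0.02], "rot": [0, 0, 0], "grip": 0.5}, {"slide": [0.004, 0, 0.03], "rot": [0, 0, 0], "grip": 0.5}, {"slide": [0.005, 0, 0.03], "rot": [0, 0, 0], "grip": 0.5}, {"slide": [0, 0, 0.04], "rot": [0, 0, 0], "grip": 0.5}, {"slide": [0, 0, 0.04], "rot": [0, 0, 0], "grip": 0.5}, {"slide": [0, 0, 0.03], "rot": [0, 0, 0], "grip": 0.5}, {"slide": [0, 0, 0], "rot": [0, 0, 0], "grip": 0.5}]}}

```text
time: 30.8
ee_pos: [0.5797, 0.2747, 0.3268]
eef_rot: [0.659, 0.748, -0.033, -0.071]
ft_force: [0.9, -0.4, 0.5]
width: 0.0434
grip_force: 0.0
```

Emit:
{"name": "arm_command", "arguments": {"steps": [{"slide": [0, -0.02, 0], "rot": [0, 0, 0], "grip": 0.5}, {"slide": [0, -0.04, 0], "rot": [0, 0, 0], "grip": 0.5}, {"slide": [0, -0.04, 0], "rot": [0, 0, 0], "grip": 0.5}, {"slide": [0, -0.04, 0], "rot": [0, 0, 0], "grip": 0.5}, {"slide": [0, -0.04, 0], "rot": [0, 0, 0], "grip": 0.5}, {"slide": [0, -0.04, 0], "rot": [0, 0, 0], "grip": 0.5}, {"slide": [0, -0.04, 0], "rot": [0, 0, 0], "grip": 0.5}, {"slide": [0, -0.04, 0], "rot": [0, 0, 0], "grip": 0.5}]}}

```text
time: 31.8
ee_pos: [0.579, -0.0276, 0.3228]
eef_rot: [0.659, 0.748, -0.036, -0.071]
ft_force: [-0.3, -0.1, 0.6]
width: 0.0435
grip_force: 0.0
```

```bash
python3 - <<'E'
from h import *
t=snap('top','t7.png');s=snap('scene','s7.png')
r=R.from_euler('z',97,degrees=True);rb=R.from_euler('z',-83,degrees=True);out=[]
for n,p,(l,tp,w,h) in(('t',t,(180,155,100,100)),('s',s,(340,115,100,100))):
    k='t7' if n=='t' else 's7';im=cv2.imread(f'pics/{k}.png')[tp:tp+h,l:l+w];im=cv2.resize(im,None,fx=4,fy=4,interpolation=2)
    for X,c in((r.apply(TOTE[[0,1,3,2]])+[.4885,.2718,.072],(0,0,255)),(rb.apply(TOTE[[0,1,3,2]])+[.4885,.2718,0],(0,255,0))):
        cv2.polylines(im,[((proj(p,X)-[l,tp]+.5)*4).round().astype(int)],True,c,1)
    out.append(im)
cv2.imwrite('pics/c7.png',np.hstack(out))
E
```

```text
(no output)
```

View pics/c7.png

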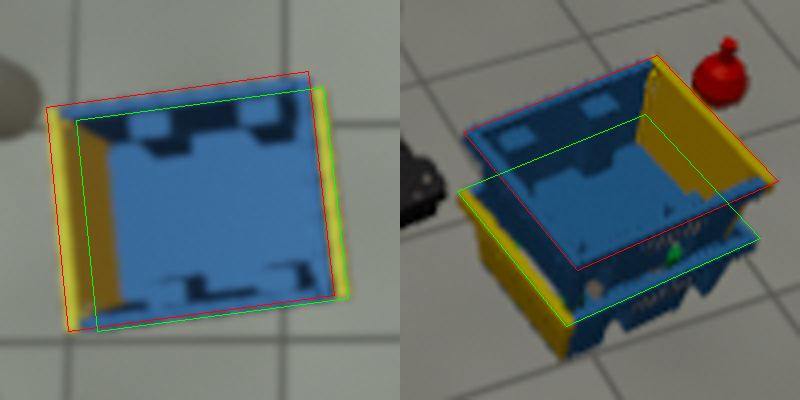

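Both rims match their ideal outlines in both views. The upper tote is level at 72 mm, its yellow end over the blue end, and the bottom tote hasn't moved.

```bash
python3 -c "
from bench import order
print(order.close_job())"
```

```text
the job is handed in; nothing more can be done
None
```

The job is handed in at about 32 s on the robot's clock: the last slide box stands in the middle gap, and the empty tote is level on the bottom tote's ledges, yellow end over its blue end, with the bottom tote unmoved in the final pictures.

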